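# Pin the carving cradle and spring its R-clip on

### The job

The carving cradle's locking pin has slid partly out: push it by its red head until it is fully home, so that the drilled hole in its other end stands clear of the wooden cheek. Then take the brass R-clip out of the wooden rack and push its straight leg down through that hole, which may lean a little as the pin turns in its bore, until the bow springs over and hugs the pin, and let go. Feel your way and do not force anything, and leave the other things on the bench where they are.

Things in the scene. Friction and masses are not known exactly. Their poses are not given: they have to be found in the camera images.
- cradle: Wooden cradle fixed to the bench: base 290 x 120 x 30 mm, two upright oak cheeks (70 wide, 22 thick, tops 125 mm high), between them a dark tongue that carries a half-carved bowl (164 mm across, rim 125 mm high). Origin: on the bench, midway between the cheeks. z up, x to the bowl (centre at x 180 mm), y across the cheeks (outer faces at y -41 and +41 mm; 4 mm washer on the +y one).
- pin (a joint): How far the level steel locking pin (24 mm across) is drawn out, in m: 0 fully home at a hard stop; starts 0.025 to 0.045 out. Pushing its red head (40 mm across, 14 mm thick, inner face on the cheek's y -41 mm face when home) along the cradle's +y drives it home; it rubs with about 5 N and stays where it is left. Pressing it with more than 35 N counts as forcing.
- hole_home (a point): Fixed point on the pin's axis where the middle of its cross hole lies once the pin is home, 100 mm above the bench, 17 mm outside the +y cheek; axes as the cradle's. The hole (8 mm wide, through the 24 mm pin) need not stand upright: the pin may be turned up to 0.8 rad either way: the mouth, 12 mm from the axis, is up to 9 mm off along x. About 3 N sideways by a tip in the mouth turns the pin.
- clip: Brass-coloured R-clip, 90 g, standing in the rack's middle slot, coil up, perhaps leaning a few degrees. Origin: middle of the coil (26 mm across, 12 mm thick along x; grip its flats, which face +x and -x). z runs up along the straight leg (6 mm thick, under the coil's middle); the springy bow of 5 mm wire is on the +y side. It goes on with x along the pin's axis, bow to either side.
- leg_tip (a point): Blunt, chamfered tip of the clip's straight leg, 104 mm below the clip's origin.
- nose (a point): Inmost bend of the clip's bow, 9 mm beside the leg's axis and 74 mm below the clip's origin; below it the bow flares out (tip 19 mm beside the leg, 94 mm down), above it the bow arches round the pin's side once seated. Seated, the clip's origin is 60 mm from the middle of the cross hole.
- bow (a joint): Spread of the clip's bow, rad: 0 relaxed, about 0.1 as its nose rides over the pin, near 0 again once sprung over. The flare meets the pin with the clip's origin some 85 mm above the hole's middle; springing over takes 5 to 12 N of push, which then falls away; past the seat it rises steeply. Over 45 N between clip and pin, pinching included, counts as forcing.
- rack: Light wooden block 130 x 60 x 60 mm, fixed to the bench, long along its x; origin under its centre. The middle slot (27 mm along x, 7.5 mm along y, 45 mm deep, a thin plate in it between leg and bow) holds the R-clip, bow towards the rack's +x. Round holes 45 mm to either side hold a dowel and a spare pin, standing 115 and 110 mm above the bench.
- glue: Yellow glue bottle, 60 mm across, 130 mm high, origin under its centre; a bystander.
- mallet: Carver's mallet lying down, origin under the small end of its head; a bystander.
- gouge: Gouge 240 mm long with a wooden handle, lying down, origin under its middle; a bystander.
- pencil_mug: Blue mug 76 mm across, 90 mm high, origin under its centre; a bystander.
- offcut: Wood offcut 90 x 50 x 30 mm, origin under its centre; a bystander.
- dowel: Dark dowel, 11.5 mm across, 100 mm long, standing in the rack, origin at its foot; a bystander.
- spare_pin: Dark steel pin, 11.5 mm across, 95 mm long, standing in the rack, origin at its foot; a bystander.

How it is judged:
By the outcome, as a careful person would: the job done as asked, in the order asked, and still so for the second after the job is handed in, with the robot touching nothing.
It also fails if it takes over 70 s, if anything falls off the work surface, if the arm or the gripper's body presses on something with over 40 N, if the wrist force passes 120 N, or if a joint passes its speed limit or range.

### The arm

A 6-joint arm with a two-finger parallel gripper is mounted at the origin on the work surface. World frame = base frame: x ahead of the robot, y to its left, z up, the work surface at z = 0. Lengths are in mm, angles in degrees, forces in N, time in s.
With the tool pointing down it reaches from about 300 to 850 mm from the base axis. Payload 4.2 kg.
Tool frame: the origin (TCP) lies midway between the tips of the shut fingers; the grasp point (between the pads) lies env.hold_point_z behind it (env.hold_point_z is the distance from the TCP to the grasp point, in mm); z points along the fingers, y is the line along which they close (so a half turn about z gives the same grasp; the last joint's range is limited). The gripper opens to 91 mm and grips with 3 to 60 N. Pads are 32 mm wide; open, the fingers measure 118 mm over their backs; the gripper's body (76 mm by 178 mm) begins 60 mm behind the grasp point.
Start: joints at [-76.031, 18.312, 89.639, -0, 72.044, -1.146], TCP at [149.934, -555.124, 213.976] pointing down, gripper open.
Joint ranges: [-177.97, 177.97], [-48.28, 115.42], [12.27, 149.76], [-77.06, 257.06], [2.81, 150.46], [-146.56, 146.56]. Speed limits (degrees/s): [147.25, 147.25, 180, 180, 180, 180].

### API

Orientations are given as [roll, pitch, yaw] about the fixed x, y, z axes, in that order (R = Rz(yaw) Ry(pitch) Rx(roll)).
In Python, from workcell import env, viewer, spotter gives the robot as it stands.
- The arm moves only by the tool apply_moves, never from a script. Its arguments are lists of equal length, an entry for each row: "delta_pos": the shift along the world's x, y, z normalised to -1 to 1, where 1 is 120 mm, a list of three; "rot": the turn, a rotation vector about the world's x, y, z normalised to -1 to 1, where 1 is 1.5 rad, a list of three; "hand": the opening, from 0 (shut) to 1 (fully open). A call has 1 to 10 rows; each row is the pose to reach, as a shift and turn from the pose commanded when the call began; what a row does not reach only later rows make up. A row lasts 1/12 s, in which the tool goes at most 41.7 mm and 7.16 degrees, less where a joint would pass 70% of its speed; a pose out of reach is approached as far as the arm can. A call with a number of a shift or a turn outside -1 to 1 is refused whole. A call with a gripper value outside its range is refused whole. The fingers move at their own pace and stop on an object; "newtons" is the grip in N (left out, the last holds). Time passes only in rows, so rows that repeat a pose let the fingers close. It gives the time, the measured TCP pose, the force, the opening and the grip force at its end, in the units of the state.
- env.state(): the state, without advancing time (a new reading comes with each control period).
- viewer.grab_frame(name): name is "scene" or "top" or "wrist"; returns a dict with "pixels" (420x560x3 uint8, red, green, blue), "camera_matrix" (3x3 intrinsics, pixels), "R" (3x3) and "t" (3): a world point X has camera coordinates R X + t; the wrist camera has in their place "mount" (4x4, takes a point from camera to tool coordinates, whose origin is the TCP and whose axes are the flange's). Camera axes: x right, y down, z forward; pixel columns grow to the right and rows downward; lengths in mm; the calibration is good to about 2 mm. A picture is of the moment at which its call begins: read the wrist's pose just before it. There is no depth.
- env.job_done(): hands the job in; it is judged then, once.
Trained networks look in a picture, given as the dict that the camera call returned (one of the last four; its "shot" number tells which), for a name from the list of things; names that differ only in an ending like _2 or _b are one class to them, and where a whole thing is asked for, a point or a joint stands for the part that bears it (a point fixed in the world has none). Each returns a list of dicts, best first, with "score" (0 to 1); they miss things now and then, are a little off and sometimes report something else, mostly with a low value. They report only what shows in the picture. A call takes as long as a camera call.
- spotter.trace(picture, query): "mask" (420x560 bool, what is visible of it) and "box" ([centre column, centre row, width, height] in pixels, round what is visible of it).
- spotter.landmark_of(picture, query): "position" ([column, row] in pixels: a listed point, or the origin of a listed thing).
The state is a dict: "time_s": time; "qpos": joint angles; "qvel": joint speeds; "effort": joint torques, N m; "ee_pos": TCP position; "ee_rot": TCP orientation; "force": force on the tool from outside, world axes, zero at the start; "torque": the same for the moment, N m; "gripper_width": finger opening in mm; "gripper_force": force on a finger pad.
Only numpy, scipy, OpenCV 4.12 (cv2) and the standard library are available. Lean on these libraries where they do the work, as an engineer would, in place of code of your own. Each camera call takes 0.05 s, during which the arm holds its last target. There are 200 camera calls.

## Working session

There is one attempt and no reset: what is moved stays moved. The work goes in short steps, Python scripts to look and compute and a tool call to move; the robot and the scene stay as the last step left them, time stands still between calls to the robot, and variables do not carry over. Pictures are saved under pics/ and viewed, at most 10 in all, crops included, and the job is handed in when it is done.

Besides the shell and the picture viewer there is one more tool, called after "Call:" in YAML: its name, and indented under it one key for each argument. apply_moves: Moves the arm, as the interface text tells. Its arguments: {"type":"object","properties":{"delta_pos":{"type":"array"},"rot":{"type":"array"},"hand":{"type":"array"},"newtons":{"type":"number"}},"required":["delta_pos","rot","hand"]}

```bash
mkdir -p pics; ls; cat > h.py <<'E'
import numpy as np, cv2
from workcell import env, viewer, spotter
from scipy.spatial.transform import Rotation as Ro
def grab(n, save=None):
    s=env.state(); p=viewer.grab_frame(n)
    if n=="wrist":
        T=np.eye(4); T[:3,:3]=Ro.from_euler('xyz',s['ee_rot'],degrees=True).as_matrix(); T[:3,3]=s['ee_pos']
        M=np.linalg.inv(T@np.array(p['mount'])); p['R_'],p['t_']=M[:3,:3],M[:3,3]
    else: p['R_'],p['t_']=np.array(p['R']),np.array(p['t'])
    if save: cv2.imwrite('pics/'+save,p['pixels'][:,:,::-1])
    return p
def ray(p,uv):
    d=np.linalg.inv(np.array(p['camera_matrix']))@np.array([uv[0],uv[1],1.]); R=p['R_']
    d=R.T@d; return -R.T@p['t_'], d/np.linalg.norm(d)
def onz(p,uv,z):
    c,d=ray(p,uv); return c+d*(z-c[2])/d[2]
def tri(obs):
    A=np.zeros((3,3));b=np.zeros(3);L=[ray(p,uv) for p,uv in obs]
    for c,d in L:
        P=np.eye(3)-np.outer(d,d);A+=P;b+=P@c
    X=np.linalg.solve(A,b); return X,[float(np.linalg.norm((np.eye(3)-np.outer(d,d))@(X-c))) for c,d in L]
def proj(p,X):
    x=np.array(p['camera_matrix'])@(p['R_']@np.array(X,float)+p['t_']); return x[:2]/x[2]
E
python3 - <<'E'
from h import *
print(env.hold_point_z, env.state())
np.set_printoptions(precision=1,suppress=True)
P={n:grab(n,n+'0.png') for n in('scene','top')}
for n,p in P.items():
    print(n,'cam at',-p['R_'].T@p['t_'])
for q in ['cradle','hole_home','clip','leg_tip','nose','rack','glue','mallet','gouge','pencil_mug','offcut','dowel','spare_pin','pin']:
    L={}
    for n,p in P.items():
        r=spotter.landmark_of(p,q)
        if r: L[n]=r[0]; print(q,n,np.array(r[0]['position']),round(r[0]['score'],2),'z0',onz(p,r[0]['position'],0)[:2])
    if len(L)==2:
        X,e=tri([(P[n],L[n]['position']) for n in L]); print('   tri',X,np.round(e,1))
cv2.imwrite('pics/both0.png',cv2.resize(np.hstack([P['scene']['pixels'],P['top']['pixels']])[:,:,::-1],None,fx=.714,fy=.714))
E
```

```text
pics
18.8 {'time_s': 0.0, 'qpos': array([-7.60338715e+01,  1.83501164e+01,  8.97069990e+01,  5.63906137e-04,
        7.20435907e+01, -1.14605303e+00]), 'qvel': array([-0.06963708,  0.01558822,  0.06997282,  0.00485393,  0.12795311,
       -0.0837652 ]), 'effort': array([-1.88989805e-03, -4.12464094e+01, -2.31975621e+01,  7.25667877e-02,
        4.55107936e-02, -1.45874487e-04]), 'ee_pos': array([ 149.78699773, -554.61740631,  213.13155096]), 'ee_rot': array([-1.79899325e+02, -2.55025170e-03,  1.51120050e+01]), 'force': array([0.68977819, 0.36740983, 0.2926126 ]), 'torque': array([ 0.01337853, -0.02339218,  0.01602662]), 'gripper_force': 0.0, 'gripper_width': 91.06046317822847}
scene cam at [1143.7  230.5 1116. ]
top cam at [ 255.2   21.8 1392.5]
cradle scene [280.3 257.3] 0.61 z0 [543.9  41.7]
cradle top [266.4 191.7] 0.89 z0 [540.9  42.8]
   tri [541.8  41.9  -3.6] [0.9 0.9]
hole_home scene [300.9 241.3] 0.91 z0 [478.7  81.8]
hole_home top [247.7 186.8] 0.95 z0 [559.4 110.2]
   tri [538.2  99.5 101.5] [4.3 4.3]
clip scene [159.4 192.5] 0.57 z0 [ 435.5 -371.2]
clip top [365.  186.9] 
[... 769 characters left out ...]
365.6 211.5] 0.74 z0 [ 465.8 -312.6]
   tri [512.6  83.2 481.3] [300.9 300.9]
offcut scene [169.7 154.7] 0.97 z0 [ 287.3 -405.2]
offcut top [393.4 257.4] 0.72 z0 [ 301.3 -403.6]
   tri [ 300.3 -397.1   16.8] [1.4 1.4]
dowel scene [171.7 202.8] 0.38 z0 [ 460.1 -319.6]
dowel top [367.1 209.4] 0.37 z0 [ 473.4 -318.4]
   tri [ 470.3 -313.    16.5] [1.4 1.4]
spare_pin scene [160.7 229.1] 0.48 z0 [ 554.1 -311. ]
spare_pin top [365.3 183.6] 0.46 z0 [ 568.2 -316.1]
   tri [ 563.1 -308.    15.8] [4.4 4.4]Traceback (most recent call last):
  File "<stdin>", line 10, in <module>
ValueError: it knows: clip, cradle, dowel, glue, gouge, hole_home, leg_tip, mallet, nose, offcut, pencil_mug, rack, spare_pin
```

View pics/scene0.png

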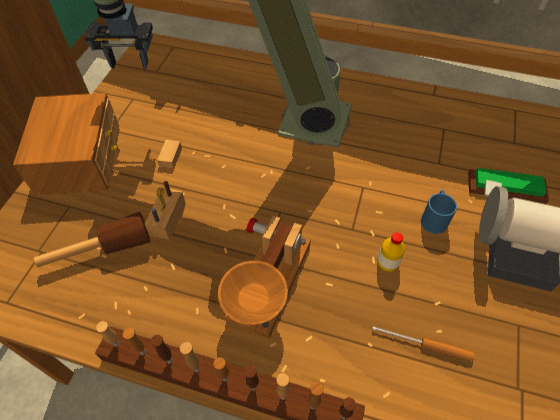

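View pics/top0.png

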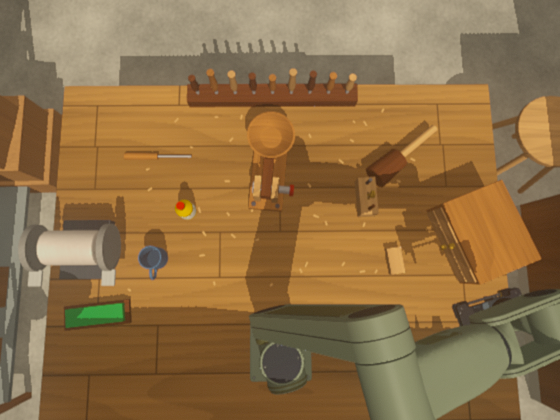

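The cradle is near (543, 42), with the red head at top-view pixel (291,190) and scene pixel (252,226). The rack is near (512, -310). I'll move towards it for close wrist views.

Call:
apply_moves:
  delta_pos:
    - [0.3,0.25,0.25]
    - [0.6,0.5,0.5]
    - [0.9,0.75,0.75]
    - [1,1,1]
    - [1,1,1]
  rot:
    - [0,0,-0.05]
    - [0,0,-0.1]
    - [0,0,-0.14]
    - [0,0,-0.14]
    - [0,0,-0.14]
  hand: [1,1,1,1,1]

```text
time_s: 1.82
ee_pos: [270.5, -434.2, 334.4]
ee_rot: [-180.0, 0.0, 3.1]
force: [0.5, -0.8, 0.4]
gripper_width: 91.4
gripper_force: 0.0
```

Call:
apply_moves:
  delta_pos:
    - [0.3,0.2,0.1]
    - [0.6,0.5,0.1]
    - [0.9,0.8,0.1]
    - [1,0.9,0.1]
    - [1,0.9,0.1]
  rot:
    - [0,0,0]
    - [0,0,0]
    - [0,0,0]
    - [0,0,0]
    - [0,0,0]
  hand: [1,1,1,1,1]

```text
time_s: 2.23
ee_pos: [393.6, -323.0, 345.7]
ee_rot: [-179.9, -0.2, 3.5]
force: [0.4, -0.1, -0.7]
gripper_width: 91.6
gripper_force: 0.0
```

```bash
python3 - <<'E'
from h import *
np.set_printoptions(precision=1,suppress=True)
p=grab('wrist','w1.png'); s=env.state(); print(s['ee_pos'],s['ee_rot'],s['time_s'],s['force']); print(np.array(p['mount']),np.array(p['camera_matrix']))
for q in ['rack','clip','dowel','spare_pin','nose','leg_tip']:
    r=spotter.landmark_of(p,q)
    if r: print(q,np.array(r[0]['position']),r[0]['score'])
P={n:grab(n) for n in('scene','top')}
C={}
for n,p in P.items():
    h=cv2.cvtColor(p['pixels'],cv2.COLOR_RGB2HSV); m=(((h[...,0]<6)|(h[...,0]>174))&(h[...,1]>170)&(h[...,2]>70)).astype(np.uint8)
    k,_,st,c=cv2.connectedComponentsWithStats(m)
    for i in range(1,k):
        if st[i,4]>15: print(n,st[i],c[i])
E
```

```text
[ 391.6 -325.3  345.6] [-180.    -0.     3.4] 2.2833 [-1.1 -0.6  0.1]
[[  -0.    -1.    -0.3   86.4]
 [   1.    -0.     0.    -0. ]
 [  -0.    -0.3    1.  -170.5]
 [   0.     0.     0.     1. ]] [[289.4   0.  277.6]
 [  0.  289.4 208.9]
 [  0.    0.    1. ]]
rack [276.8  96.6] 0.83
clip [271.7  99. ] 0.62
dowel [269.1 129.1] 0.64
spare_pin [275.6  62.2] 0.72
nose [274.1  97.9] 0.56
scene [247 218  10  14  74] [250.8 224.6]
scene [391 233  12  11 100] [396.6 237.9]
```

View pics/w1.png

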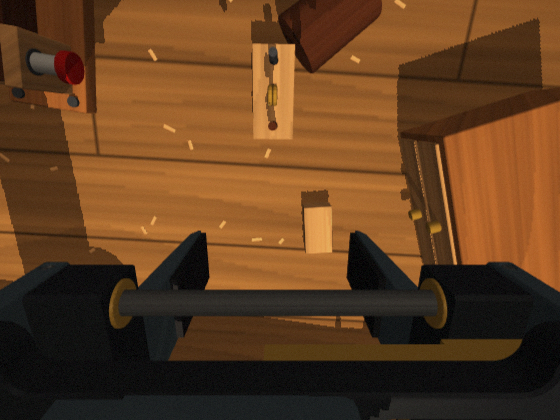

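The wrist view shows the rack at (273,92) with the clip coil at (272,95), the dowel at (270,126), the spare pin at (274,57), and the red head at (68,68). I'll take a second view from a different place.

Call:
apply_moves:
  delta_pos:
    - [0,0.3,0]
    - [0,0.6,0]
    - [0,0.9,0]
    - [0,1,0]
    - [0,1,0]
    - [0,1,0]
  rot:
    - [0,0,0]
    - [0,0,0]
    - [0,0,0]
    - [0,0,0]
    - [0,0,0]
    - [0,0,0]
  hand: [0.5,0,0,0,0,0]

```text
time_s: 3.18
ee_pos: [389.6, -208.1, 345.8]
ee_rot: [179.9, -0.0, 3.1]
force: [0.2, 0.5, 0.8]
gripper_width: 53.8
gripper_force: 0.0
```

```bash
cat >> h.py <<'E'
def red(p):
    h=cv2.cvtColor(p['pixels'],cv2.COLOR_RGB2HSV); m=(((h[...,0]<6)|(h[...,0]>174))&(h[...,1]>170)&(h[...,2]>70)).astype(np.uint8)
    k,_,st,c=cv2.connectedComponentsWithStats(m)
    return [(st[i].tolist(),c[i]) for i in range(1,k) if st[i,4]>40]
E
python3 - <<'E'
from h import *
np.set_printoptions(precision=1,suppress=True)
p=grab('wrist','w2.png'); s=env.state(); print(s['ee_pos'],s['ee_rot'],s['time_s'])
print(red(p))
w1=cv2.imread('pics/w1.png')
for q in ['rack','clip','dowel','spare_pin','nose','leg_tip','cradle','hole_home']:
    r=spotter.landmark_of(p,q)
    if r: print(q,np.array(r[0]['position']),r[0]['score'], [onz(p,r[0]['position'],z)[:2] for z in (0,100,120)])
E
```

```text
[ 389.7 -208.6  345.6] [179.9  -0.    3.1] 3.2333
[([145, 54, 21, 34, 607], array([155.1,  69.8]))]
rack [344.7  98.7] 0.82 [array([ 514.1, -314.2]), array([ 506.7, -292.7]), array([ 505.2, -288.4])]
clip [359.   96.7] 0.63 [array([ 518.5, -337.6]), array([ 510.2, -311.6]), array([ 508.6, -306.4])]
dowel [336.4 124.6] 0.58 [array([ 472. , -305.1]), array([ 472.7, -285.3]), array([ 472.8, -281.4])]
spare_pin [347.1  66.3] 0.52 [array([ 563.2, -312. ]), array([ 546.3, -290.9]), array([ 542.9, -286.7])]
nose [345.8  94.6] 0.53 [array([ 520.5, -315.2]), array([ 511.9, -293.5]), array([ 510.1, -289.2])]
leg_tip [343.9  62.7] 0.48 [array([ 568.2, -306.2]), array([ 550.3, -286.2]), array([ 546.7, -282.3])]
cradle [125.6  72.3] 0.77 [array([534.8,  47. ]), array([523.4,  -1.4]), array([521.1, -11.1])]
hole_home [46.2 51.9] 0.91 [array([557.9, 170.5]), array([542. ,  98.2]), array([538.8,  83.7])]
```

View pics/w2.png

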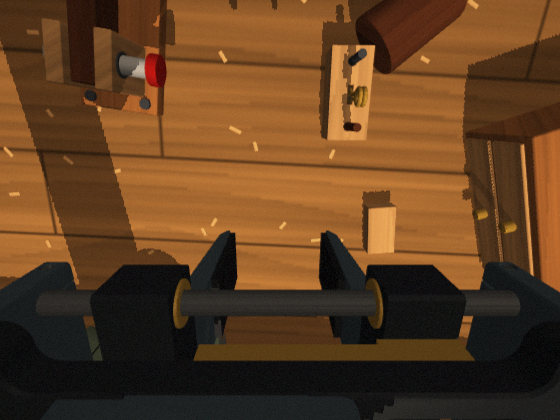

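```bash
python3 - <<'E'
from h import *
np.set_printoptions(precision=1,suppress=True)
w2=grab('wrist')
sc=grab('scene'); tp=grab('top')
def at(p,pos,rot,img=None):
    T=np.eye(4); T[:3,:3]=Ro.from_euler('xyz',rot,degrees=True).as_matrix(); T[:3,3]=pos
    M=np.linalg.inv(T@np.array(p['mount'])); return dict(camera_matrix=p['camera_matrix'],R_=M[:3,:3],t_=M[:3,3],pixels=img)
w1=at(w2,[391.6,-325.3,345.6],[-180,0,3.4],cv2.imread('pics/w1.png')[:,:,::-1])
r1=red(w1)[0][1];r2=red(w2)[0][1];rs=[c for st,c in red(sc) if c[0]<300][0]
print(r1,r2,rs)
for L in ([(w1,r1),(w2,r2)],[(w1,r1),(w2,r2),(sc,rs)]):print('head',*tri(L))
H={'wrist':spotter.landmark_of(w2,'hole_home')[0]['position'],'scene':spotter.landmark_of(sc,'hole_home')[0]['position'],'top':spotter.landmark_of(tp,'hole_home')[0]['position']}
print('hole',*tri([(w2,H['wrist']),(sc,H['scene']),(tp,H['top'])]))
for nm,a,b in [('coil',(272,95),(359,96.7)),('dowel top',(272.5,126),(352.5,127.5)),('spare top',(273,57),(358,57)),('rackc',(273,90),(351,92))]:
    print(nm,*tri([(w1,a),(w2,b)]))
for nm,a in [('TL',(252.5,44.5)),('TR',(294,44)),('BL',(253,138)),('BR',(294,137.5))]: print(nm,onz(w1,a,60)[:2])
# cheek top corners etc
E
python3 - <<'E'
import cv2
a=cv2.imread('pics/w2.png')[0:150,0:200];b=cv2.imread('pics/w2.png')[20:170,300:420]
import numpy as np
cv2.imwrite('pics/w2c.png',cv2.resize(np.hstack([a,b]),(800,375),interpolation=cv2.INTER_CUBIC))
E
```

```text
[67.5 67.9] [155.   69.9] [250.6 224.5]
head [527.5 -37.5  93.3] [1.7060082484803576, 1.7060082484803636]
head [526.8 -42.4 101.6] [2.097199011853134, 2.074835841600171, 1.2475940840322226]
hole [541.1 100.6  96.8] [2.281741819455167, 3.9744089105012828, 1.8285696147366537]
coil [ 508.7 -310.9  101. ] [1.002217597178691, 1.002217597178635]
dowel top [ 468.3 -313.3   77.2] [1.022757871936316, 1.0227578719363908]
spare top [ 560.  -309.1   76.1] [2.0093780298448345, 2.009378029844706]
rackc [ 518.9 -310.9   51.3] [0.666280237072128, 0.6662802370718526]
TL [ 575.  -279.2]
TR [ 579.  -337.3]
BL [ 447.4 -284.2]
BR [ 451.9 -346.9]
```

View pics/w2c.png

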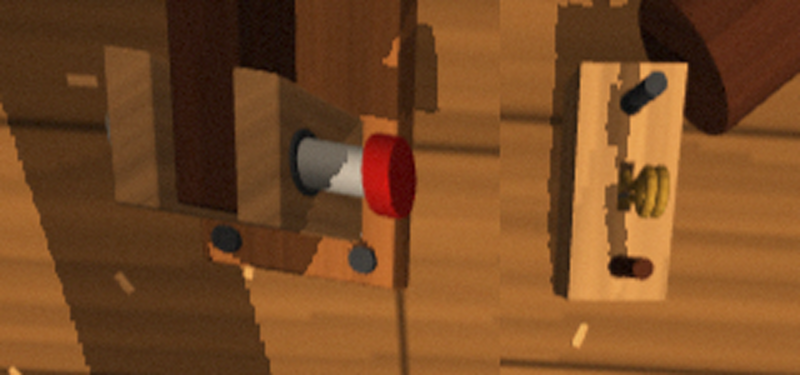

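The cradle's yaw is about -5.5°, since the base edge in the crop falls away to the right. The head's middle is near (527, -41, 100), so the pin is about 36 mm out. I'll go down beside the head with the fingers shut.

Call:
apply_moves:
  delta_pos:
    - [0.3,0.25,-0.1]
    - [0.6,0.5,-0.4]
    - [0.9,0.8,-0.7]
    - [1,0.85,-0.9]
    - [1,0.85,-0.9]
    - [1,0.85,-0.9]
  rot:
    - [0,0,-0.05]
    - [0,0,-0.1]
    - [0,0,-0.1]
    - [0,0,-0.1]
    - [0,0,-0.1]
    - [0,0,-0.1]
  hand: [0,0,0,0,0,0]

```text
time_s: 4.43
ee_pos: [509.6, -102.7, 232.6]
ee_rot: [-179.9, 0.5, -5.3]
force: [0.1, -0.5, -0.0]
gripper_width: 0.2
gripper_force: 0.0
```

Call:
apply_moves:
  delta_pos:
    - [0.05,0,-0.3]
    - [0.1,0,-0.6]
    - [0.1,0,-0.9]
    - [0.1,0,-0.95]
    - [0.1,0,-0.95]
    - [0.1,0,-0.95]
  rot:
    - [0,0,0]
    - [0,0,0]
    - [0,0,0]
    - [0,0,0]
    - [0,0,0]
    - [0,0,0]
  hand: [0,0,0,0,0,0]

```text
time_s: 4.93
ee_pos: [522.6, -106.2, 125.4]
ee_rot: [180.0, -0.1, -5.5]
force: [0.4, -0.4, -0.5]
gripper_width: 0.8
gripper_force: 0.0
```

```bash
python3 - <<'E'
from h import *
np.set_printoptions(precision=1,suppress=True)
p=grab('wrist','w3.png'); s=env.state(); print(s['ee_pos'],s['ee_rot'],s['force'],s['gripper_width'],s['time_s'])
for st,c in red(p): print(st,c,onz(p,c,105))
print('tcp px',proj(p,s['ee_pos']))
E
```

```text
[ 523.2 -106.3  126.1] [180.   -0.3  -5.5] [-0.1  1.2  0.3] 0.6354679090754907 4.9833
[171, 217, 34, 54, 1591] [187.4 243.6] [529.7 -41.7 105. ]
tcp px [278.  257.4]
```

View pics/w3.png

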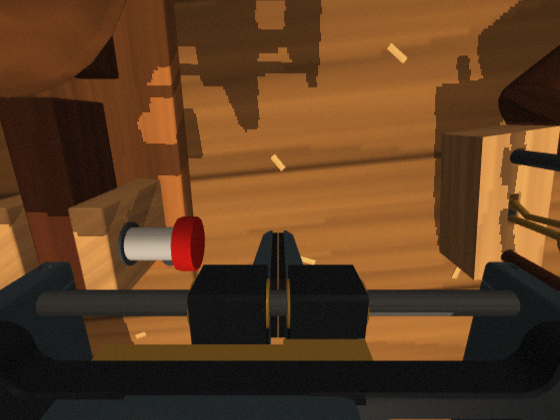

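The red head is at (188,244) with its axis level in the image, in line with the fingers. I'll lower and approach.

Call:
apply_moves:
  delta_pos:
    - [0,0,-0.15]
    - [0,0,-0.28]
    - [0,0,-0.28]
    - [0.01,0.1,-0.28]
    - [0.02,0.2,-0.28]
    - [0.03,0.27,-0.28]
    - [0.03,0.3,-0.28]
    - [0.03,0.33,-0.28]
  rot:
    - [0,0,0]
    - [0,0,0]
    - [0,0,0]
    - [0,0,0]
    - [0,0,0]
    - [0,0,0]
    - [0,0,0]
    - [0,0,0]
  hand: [0,0,0,0,0,0,0,0]

```text
time_s: 5.65
ee_pos: [525.7, -64.9, 90.8]
ee_rot: [180.0, -0.1, -5.4]
force: [-0.9, 1.1, -0.1]
gripper_width: 0.2
gripper_force: 0.0
```

Call:
apply_moves:
  delta_pos:
    - [0.003,0.03,0]
    - [0.006,0.06,0]
    - [0.009,0.09,0]
    - [0.012,0.12,0]
    - [0.015,0.15,0]
    - [0.017,0.17,0]
  rot:
    - [0,0,0]
    - [0,0,0]
    - [0,0,0]
    - [0,0,0]
    - [0,0,0]
    - [0,0,0]
  hand: [0,0,0,0,0,0]

```text
time_s: 6.15
ee_pos: [527.2, -46.5, 90.2]
ee_rot: [179.9, -0.0, -5.5]
force: [-0.7, -4.4, 1.9]
gripper_width: 0.5
gripper_force: 2.7
```

Call:
apply_moves:
  delta_pos:
    - [0.002,0.02,0]
    - [0.004,0.04,0]
    - [0.006,0.06,0]
    - [0.008,0.08,0]
    - [0.01,0.1,0]
    - [0.01,0.1,0]
  rot:
    - [0,0,0]
    - [0,0,0]
    - [0,0,0]
    - [0,0,0]
    - [0,0,0]
    - [0,0,0]
  hand: [0,0,0,0,0,0]

```text
time_s: 6.65
ee_pos: [528.4, -34.2, 90.1]
ee_rot: [179.9, 0.0, -5.5]
force: [-1.1, -3.8, 2.6]
gripper_width: 0.0
gripper_force: 2.2
```

Call:
apply_moves:
  delta_pos:
    - [0.001,0.01,0]
    - [0.002,0.02,0]
    - [0.003,0.03,0]
    - [0.003,0.035,0]
  rot:
    - [0,0,0]
    - [0,0,0]
    - [0,0,0]
    - [0,0,0]
  hand: [0,0,0,0]

```text
time_s: 6.98
ee_pos: [528.8, -30.1, 90.1]
ee_rot: [179.9, -0.0, -5.5]
force: [-0.7, -5.1, 2.9]
gripper_width: 0.2
gripper_force: 2.6
```

Call:
apply_moves:
  delta_pos:
    - [0.001,0.01,0]
    - [0.002,0.02,0]
    - [0.002,0.025,0]
  rot:
    - [0,0,0]
    - [0,0,0]
    - [0,0,0]
  hand: [0,0,0]

```text
time_s: 7.23
ee_pos: [529.1, -27.0, 90.1]
ee_rot: [179.9, -0.0, -5.5]
force: [-0.8, -5.3, 2.3]
gripper_width: 0.5
gripper_force: 2.6
```

Call:
apply_moves:
  delta_pos:
    - [0.001,0.01,0]
    - [0.002,0.02,0]
    - [0.002,0.02,0]
  rot:
    - [0,0,0]
    - [0,0,0]
    - [0,0,0]
  hand: [0,0,0]

```text
time_s: 7.48
ee_pos: [529.3, -24.4, 90.1]
ee_rot: [180.0, -0.0, -5.5]
force: [-1.6, -4.6, 3.2]
gripper_width: 0.4
gripper_force: 2.5
```

Call:
apply_moves:
  delta_pos:
    - [0.001,0.01,0]
    - [0.002,0.02,0]
    - [0.002,0.02,0]
  rot:
    - [0,0,0]
    - [0,0,0]
    - [0,0,0]
  hand: [0,0,0]

```text
time_s: 7.73
ee_pos: [529.5, -22.3, 90.1]
ee_rot: [179.9, -0.0, -5.5]
force: [-1.3, -6.9, 2.9]
gripper_width: 0.5
gripper_force: 3.3
```

Call:
apply_moves:
  delta_pos:
    - [0.001,0.01,0]
    - [0.001,0.015,0]
    - [0.001,0.015,0]
  rot:
    - [0,0,0]
    - [0,0,0]
    - [0,0,0]
  hand: [0,0,0]

```text
time_s: 7.98
ee_pos: [529.5, -22.3, 90.2]
ee_rot: [179.7, -0.0, -5.4]
force: [-1.7, -11.2, 2.4]
gripper_width: 0.6
gripper_force: 6.3
```

Call:
apply_moves:
  delta_pos:
    - [0.001,0.01,0]
    - [0.002,0.02,0]
    - [0.002,0.02,0]
  rot:
    - [0,0,0]
    - [0,0,0]
    - [0,0,0]
  hand: [0,0,0]

```text
time_s: 8.23
ee_pos: [529.6, -22.2, 90.2]
ee_rot: [179.5, -0.0, -5.3]
force: [-2.5, -20.3, 3.0]
gripper_width: 0.1
gripper_force: 10.4
```

The pin is at its hard stop: it held at y = -22.2 while the force rose. I'll back off, rise and look at the hole.

Call:
apply_moves:
  delta_pos:
    - [-0.01,-0.15,0]
    - [-0.02,-0.3,0]
    - [-0.02,-0.3,0.3]
    - [-0.02,-0.3,0.6]
    - [-0.02,-0.3,0.95]
    - [-0.02,-0.3,1]
  rot:
    - [0,0,0]
    - [0,0,0]
    - [0,0,0]
    - [0,0,0]
    - [0,0,0]
    - [0,0,0]
  hand: [0,0,0,0.3,0.6,0.6]

```text
time_s: 8.73
ee_pos: [531.4, -53.0, 216.7]
ee_rot: [-179.9, -0.8, -5.5]
force: [0.5, -0.2, 0.4]
gripper_width: 17.5
gripper_force: 0.0
```

Call:
apply_moves:
  delta_pos:
    - [-0.1,0.2,0.2]
    - [-0.3,0.5,0.4]
    - [-0.4,0.75,0.5]
    - [-0.5,1,0.5]
    - [-0.5,1,0.5]
    - [-0.5,1,0.5]
  rot:
    - [0,0,0]
    - [0,0,0]
    - [0,0,0]
    - [0,0,0]
    - [0,0,0]
    - [0,0,0]
  hand: [0.6,0.6,0.6,0.6,0.6,0.6]

```text
time_s: 9.23
ee_pos: [466.9, 68.4, 270.0]
ee_rot: [-179.9, -0.0, -5.3]
force: [-0.7, -0.6, -0.4]
gripper_width: 53.9
gripper_force: 0.0
```

```bash
python3 - <<'E'
from h import *
np.set_printoptions(precision=1,suppress=True)
p=grab('wrist','w4.png'); s=env.state(); print(s['ee_pos'],s['ee_rot'],s['force'],s['time_s'])
print(red(p))
r=spotter.landmark_of(p,'hole_home'); print(r[0],onz(p,r[0]['position'],100))
u=np.array(r[0]['position']).astype(int); x0,y0=max(0,u[0]-60),max(0,u[1]-50); print(x0,y0)
cv2.imwrite('pics/w4c.png',cv2.resize(p['pixels'][y0:y0+100,x0:x0+120,::-1],None,fx=6,fy=6,interpolation=cv2.INTER_CUBIC))
E
```

```text
[467.3  67.4 269.6] [-180.     0.    -5.4] [ 0.1  0.2 -0. ] 9.2833
[([333, 115, 13, 36, 383], array([339.3, 132.9])), ([41, 199, 33, 26, 627], array([ 57.3, 211.5]))]
{'position': [244.1, 132.3], 'score': 0.88} [541.9 100.2 100. ]
184 82
```

View pics/w4c.png

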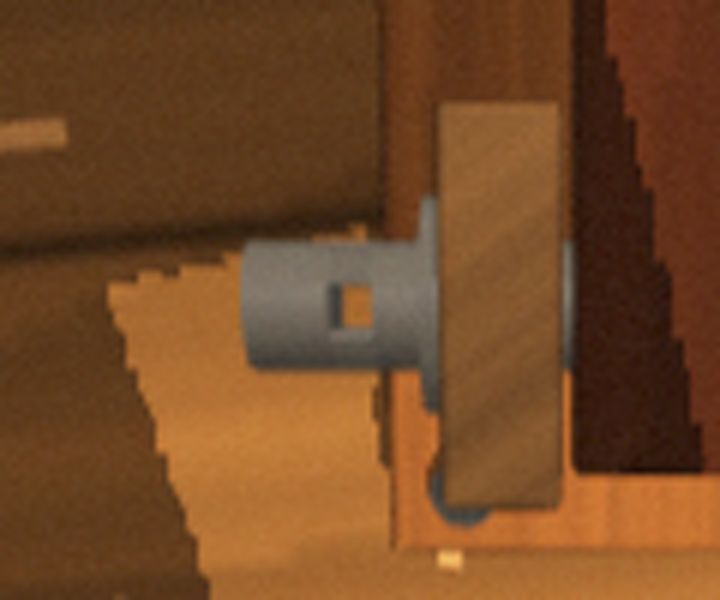

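The hole is visible at pixel (242,134), with the bench showing through, so it is near upright. I'll take a closer look straight from above to measure the lean.

Call:
apply_moves:
  delta_pos:
    - [-0.05,0.2,-0.3]
    - [-0.1,0.34,-0.6]
    - [-0.1,0.34,-0.9]
    - [-0.1,0.34,-0.95]
    - [-0.1,0.34,-0.95]
    - [-0.1,0.34,-0.95]
  rot:
    - [0,0,0]
    - [0,0,0]
    - [0,0,0]
    - [0,0,0]
    - [0,0,0]
    - [0,0,0]
  hand: [0.6,0.6,0.6,0.6,0.6,0.6]

```text
time_s: 9.83
ee_pos: [456.9, 106.8, 156.8]
ee_rot: [-180.0, -0.1, -5.6]
force: [0.2, -0.5, 0.3]
gripper_width: 54.8
gripper_force: 0.0
```

```bash
python3 - <<'E'
from h import *
np.set_printoptions(precision=1,suppress=True)
p=grab('wrist','w5.png'); s=env.state(); print(s['ee_pos'],s['ee_rot'],s['force'],s['time_s'],'cam',-p['R_'].T@p['t_'])
r=spotter.landmark_of(p,'hole_home'); print(r[0],onz(p,r[0]['position'],100))
u=np.array(r[0]['position']).astype(int); x0,y0=u[0]-40,u[1]-30; print(x0,y0)
cv2.imwrite('pics/w5c.png',cv2.resize(p['pixels'][y0:y0+60,x0:x0+80,::-1],None,fx=10,fy=10,interpolation=cv2.INTER_NEAREST))
E
```

```text
[457.5 107.  157.6] [-179.9   -0.2   -5.6] [0.5 0.3 0.4] 9.8833 cam [542.7  98.6 327.4]
{'position': [273.7, 120.3], 'score': 0.69} [542.1 101.7 100. ]
233 90
```

View pics/w5c.png

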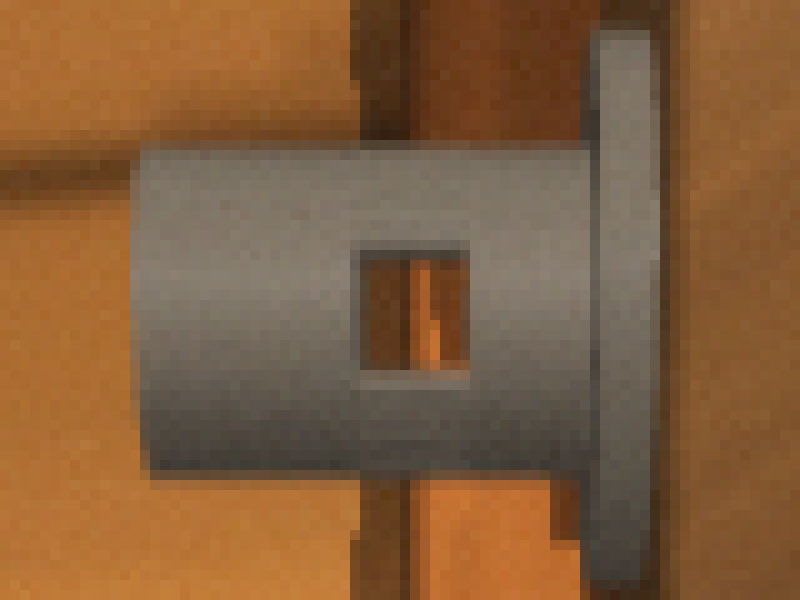

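The hole is essentially upright: its mouth is centred at about (274.5,121.5), and the pin's axis row is 121.2. Now I'll convert that to a position and compare it with the finger geometry.

```bash
python3 - <<'E'
from h import *
np.set_printoptions(precision=1,suppress=True)
p=grab('wrist')
for uv in [(274.5,121.7),(274.5,121.2)]:
  for z in (100,112): print(uv,z,onz(p,uv,z))
for n in ('scene','top'):
    q=grab(n); r=spotter.landmark_of(q,'hole_home'); print(n,r[0]['score'],onz(q,r[0]['position'],100)) if r else 0
E
```

```text
(274.5, 121.7) 100 [541.9 101.5 100. ]
(274.5, 121.7) 112 [542.  101.4 112. ]
(274.5, 121.2) 100 [542.3 101.5 100. ]
(274.5, 121.2) 112 [542.3 101.3 112. ]
scene 0.77 [542.1 103.3 100. ]
top 0.66 [533.   95.1 100. ]
```

Call:
apply_moves:
  delta_pos:
    - [0,0,0.3]
    - [0,0,0.6]
    - [0,0,0.9]
    - [0,-0.3,1]
    - [0,-0.6,1]
    - [0,-0.9,1]
    - [0,-1,1]
    - [0,-1,1]
  rot:
    - [0,0,0]
    - [0,0,0]
    - [0,0,0]
    - [0,0,0]
    - [0,0,0]
    - [0,0,0]
    - [0,0,0]
    - [0,0,0]
  hand: [0.6,0.6,0.6,0.6,0.6,0.6,0.6,0.6]

```text
time_s: 10.85
ee_pos: [455.4, -15.0, 276.5]
ee_rot: [179.9, -0.1, -5.7]
force: [0.1, 0.7, 0.4]
gripper_width: 54.9
gripper_force: 0.0
```

Call:
apply_moves:
  delta_pos:
    - [0,-0.3,0]
    - [0,-0.6,0]
    - [0,-0.9,0]
    - [0,-1,0]
    - [0,-1,0]
  rot:
    - [0,0,0.03]
    - [0,0,0.06]
    - [0,0,0.1]
    - [0,0,0.1]
    - [0,0,0.1]
  hand: [0.6,0.6,0.6,0.6,0.6]

```text
time_s: 11.27
ee_pos: [455.7, -134.0, 275.9]
ee_rot: [180.0, -0.0, 2.9]
force: [-0.3, -0.6, -0.2]
gripper_width: 54.8
gripper_force: 0.0
```

Call:
apply_moves:
  delta_pos:
    - [-0.1,-0.3,0]
    - [-0.1,-0.6,0]
    - [-0.2,-0.9,0]
    - [-0.2,-1,0]
    - [-0.2,-1,0]
  rot:
    - [0,0,0]
    - [0,0,0]
    - [0,0,0]
    - [0,0,0]
    - [0,0,0]
  hand: [0.6,0.6,0.6,0.6,0.6]

```text
time_s: 11.68
ee_pos: [431.8, -253.3, 275.8]
ee_rot: [-180.0, -0.0, 2.9]
force: [-0.3, 1.2, -0.8]
gripper_width: 55.0
gripper_force: 0.0
```

```bash
python3 - <<'E'
from h import *
np.set_printoptions(precision=1,suppress=True)
p=grab('wrist','w6.png'); s=env.state(); print(s['ee_pos'],s['ee_rot'],s['force'],s['time_s'],'cam',-p['R_'].T@p['t_'])
for q in ['rack','clip','dowel','spare_pin','nose','leg_tip']:
    r=spotter.landmark_of(p,q)
    if r: print(q,np.array(r[0]['position']),r[0]['score'],onz(p,r[0]['position'],119))
r=spotter.trace(p,'clip')[0]; print(r['box'],r['score'])
E
```

```text
[ 431.9 -251.7  275.8] [-179.9   -0.     3. ] [-0.6  0.9  0.1] 11.7333 cam [ 518.1 -248.9  446.3]
rack [320.  125.6] 0.62 [ 513.4 -295.2  119. ]
clip [329.7 128.3] 0.68 [ 511.1 -306.   119. ]
dowel [315.  155.7] 0.53 [ 480.8 -292.7  119. ]
nose [316.9 153.8] 0.49 [ 483.  -294.6  119. ]
leg_tip [320.3 127.2] 0.86 [ 511.7 -295.7  119. ]
[330.2, 128.3, 21.0, 23.6] 0.68
```

Call:
apply_moves:
  delta_pos:
    - [0,-0.3,-0.3]
    - [0,-0.5,-0.4]
    - [0,-0.53,-0.4]
    - [0,-0.53,-0.4]
    - [0,-0.53,-0.4]
  rot:
    - [0,0,0]
    - [0,0,0]
    - [0,0,0]
    - [0,0,0]
    - [0,0,0]
  hand: [0.6,0.6,0.6,0.6,0.6]

```text
time_s: 12.5
ee_pos: [431.8, -315.7, 228.3]
ee_rot: [-180.0, -0.0, 3.1]
force: [-0.9, 0.6, 1.0]
gripper_width: 55.1
gripper_force: 0.0
```

```bash
python3 - <<'E'
from h import *
np.set_printoptions(precision=1,suppress=True)
def at(p,pos,rot):
    T=np.eye(4); T[:3,:3]=Ro.from_euler('xyz',rot,degrees=True).as_matrix(); T[:3,3]=pos
    M=np.linalg.inv(T@np.array(p['mount'])); return dict(camera_matrix=p['camera_matrix'],R_=M[:3,:3],t_=M[:3,3])
p=grab('wrist','w7.png'); s=env.state(); print(s['ee_pos'],s['ee_rot'],s['time_s'],'cam',-p['R_'].T@p['t_'])
w6=at(p,[431.9,-251.7,275.8],[-179.9,0,3.0])
P6={'rack':(320,125.6),'clip':(329.7,128.3),'leg_tip':(320.3,127.2)}
for q in ['rack','clip','dowel','spare_pin','nose','leg_tip']:
    r=spotter.landmark_of(p,q)
    if r:
        print(q,np.array(r[0]['position']),r[0]['score'],onz(p,r[0]['position'],119))
        if q in P6: print('   tri',*tri([(p,r[0]['position']),(w6,P6[q])]))
r=spotter.trace(p,'clip')[0]; print(r['box'],r['score'])
for q in('dowel','spare_pin','rack'):
    t=spotter.trace(p,q)[0]; print(q,t['box'],t['score'])
b=cv2.imread('pics/w6.png')[80:200,270:370]; x0=int(r['box'][0])-50; y0=int(r['box'][1])-55; a=cv2.imread('pics/w7.png')[y0:y0+120,x0:x0+100]; print(x0,y0)
cv2.imwrite('pics/w67.png',cv2.resize(np.hstack([b,a]),None,fx=4,fy=4,interpolation=cv2.INTER_CUBIC))
E
```

```text
[ 431.9 -315.5  228.8] [180.   -0.1   3.1] 12.55 cam [ 518.  -311.1  398.8]
rack [276.1 120.1] 0.8 [ 516.8 -309.7  119. ]
   tri [ 514.1 -309.     8.2] [2.258548557572868, 2.2585485575729574]
clip [274.3 129.5] 0.69 [ 508.3 -308.5  119. ]
   tri [ 509.1 -308.1   96.5] [1.5665272559863745, 1.566527255986367]
dowel [274.4 157.2] 0.45 [ 482.7 -309.8  119. ]
spare_pin [276.9  78.6] 0.51 [ 552.  -308.6  119. ]
[275.6, 126.1, 13.2, 26.6] 0.95
dowel [275.8, 164.9, 15.1, 19.4] 0.55
spare_pin [274.6, 128.4, 11.7, 34.9] 0.71
rack [277.4, 117.8, 56.7, 124.3] 0.8
225 71
```

View pics/w67.png

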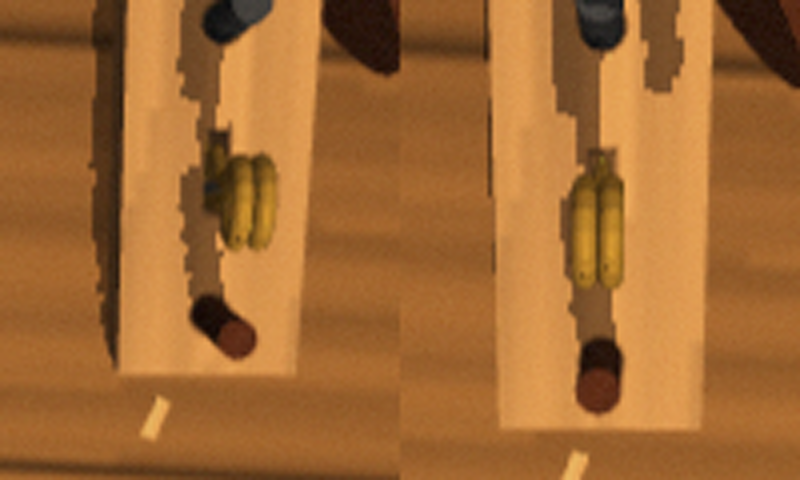

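The coil centre is at about (274.5,128.3) in the right view and (332.5,130) in the left. The bow lies towards world +x, and the coil flats face ±y.

```bash
python3 - <<'E'
from h import *
np.set_printoptions(precision=1,suppress=True)
def at(p,pos,rot):
    T=np.eye(4); T[:3,:3]=Ro.from_euler('xyz',rot,degrees=True).as_matrix(); T[:3,3]=pos
    M=np.linalg.inv(T@np.array(p['mount'])); return dict(camera_matrix=p['camera_matrix'],R_=M[:3,:3],t_=M[:3,3])
p=grab('wrist'); w6=at(p,[431.9,-251.7,275.8],[-179.9,0,3.0])
print(*tri([(p,(274.5,128.3)),(w6,(332.5,130))]))
print('dowel top',*tri([(p,(225+49.7,71+97.5)),(w6,(270+59.5,80+84.5))]))
for z in (119,125): print(onz(p,(274.5,128.3),z))
# rack edge & coil line directions in w7
l=[onz(p,(225+(x-400)/4,71+y/4),60) for x,y in[(490,0),(500,428),(712,0),(702,428)]]; print(np.array(l))
for z in(122,): print('bow',onz(p,(225+50,71+40),95),'ends', onz(p,(225+49.5,71+43),z),onz(p,(225+49.5,71+71),z))
E
```

```text
[ 509.1 -308.9  110.5] [0.20811469160660553, 0.20811469160657736]
dowel top [ 469.4 -311.   103.2] [0.30025338063981377, 0.300253380639888]
[ 509.2 -309.   119. ]
[ 509.4 -309.1  125. ]
[[ 564.7 -276.8   60. ]
 [ 449.1 -282.4   60. ]
 [ 567.8 -335.9   60. ]
 [ 452.3 -342.2   60. ]]
bow [ 525.  -308.5   95. ] ends [ 521.8 -308.4  122. ] [ 497.  -309.7  122. ]
```

Call:
apply_moves:
  delta_pos:
    - [0.3,0.05,-0.1]
    - [0.6,0.055,-0.3]
    - [0.645,0.055,-0.5]
    - [0.645,0.055,-0.5]
    - [0.645,0.055,-0.5]
  rot:
    - [0,0,0]
    - [0,0,0]
    - [0,0,0]
    - [0,0,0]
    - [0,0,0]
  hand: [0.5,0.5,0.5,0.5,0.5]

```text
time_s: 13.52
ee_pos: [508.0, -308.9, 166.6]
ee_rot: [-179.9, 0.2, 3.1]
force: [0.5, 0.2, 1.0]
gripper_width: 45.7
gripper_force: 0.0
```

Call:
apply_moves:
  delta_pos:
    - [0,0,-0.15]
    - [0,0,-0.3]
    - [0,0,-0.45]
    - [0,0,-0.56]
    - [0,0,-0.56]
    - [0,0,-0.56]
  rot:
    - [0,0,0]
    - [0,0,0]
    - [0,0,0]
    - [0,0,0]
    - [0,0,0]
    - [0,0,0]
  hand: [0.5,0.5,0.5,0.5,0.5,0.5]

```text
time_s: 14.02
ee_pos: [508.6, -310.2, 102.2]
ee_rot: [179.9, -0.1, 3.0]
force: [0.1, -1.0, 0.5]
gripper_width: 45.8
gripper_force: 0.0
```

Call:
apply_moves:
  delta_pos:
    - [0,0,0]
    - [0,0,0]
    - [0,0,0]
    - [0,0,0]
    - [0,0,0]
    - [0,0,0]
    - [0,0,0]
    - [0,0,0]
  rot:
    - [0,0,0]
    - [0,0,0]
    - [0,0,0]
    - [0,0,0]
    - [0,0,0]
    - [0,0,0]
    - [0,0,0]
    - [0,0,0]
  hand: [0.3,0.2,0.1,0,0,0,0,0]
  newtons: 30

```text
time_s: 14.68
ee_pos: [509.1, -309.7, 101.1]
ee_rot: [180.0, -0.0, 3.1]
force: [0.2, -0.6, 2.5]
gripper_width: 11.7
gripper_force: 30.0
```

Gripped at 11.7 mm. I'll lift straight up slowly while watching the force.

Call:
apply_moves:
  delta_pos:
    - [0,0,0.04]
    - [0,0,0.1]
    - [0,0,0.2]
    - [0,0,0.3]
    - [0,0,0.4]
    - [0,0,0.5]
    - [0,0,0.6]
  rot:
    - [0,0,0]
    - [0,0,0]
    - [0,0,0]
    - [0,0,0]
    - [0,0,0]
    - [0,0,0]
    - [0,0,0]
  hand: [0,0,0,0,0,0,0]

```text
time_s: 15.27
ee_pos: [508.8, -309.5, 173.6]
ee_rot: [180.0, 0.0, 3.1]
force: [-0.4, 0.0, -0.4]
gripper_width: 11.7
gripper_force: 30.0
```

Call:
apply_moves:
  delta_pos:
    - [0,0,0.3]
    - [0,0,0.6]
    - [0,0,0.8]
    - [0,0,0.8]
    - [0,0,0.8]
  rot:
    - [0,0,0]
    - [0,0,0]
    - [0,0,0]
    - [0,0,0]
    - [0,0,0]
  hand: [0,0,0,0,0]

```text
time_s: 15.68
ee_pos: [509.3, -309.8, 270.5]
ee_rot: [179.9, -0.2, 3.1]
force: [-0.3, -0.0, -2.6]
gripper_width: 11.3
gripper_force: 30.0
```

```bash
python3 - <<'E'
from h import *
np.set_printoptions(precision=1,suppress=True)
p=grab('wrist','w8.png'); s=env.state(); print(s['ee_pos'],s['ee_rot'],s['force'],s['time_s'],s['gripper_width'])
sc=grab('scene','s8.png'); tp=grab('top','t8.png')
pos=s['ee_pos']
for n,q in(('w',p),('s',sc),('t',tp)):
    print(n,'tip exp',proj(q,pos-[0,0,104-18.8]),'coil exp',proj(q,pos+[0,0,18.8]))
    for k in('clip','leg_tip','nose'):
        r=spotter.landmark_of(q,k)
        if r: print('  ',k,[(np.array(a['position']),round(a['score'],2)) for a in r[:2]])
E
```

```text
[ 508.5 -309.3  268.6] [-180.     0.     3.1] [-0.4  0.1 -1.9] 15.7333 11.479752573143616
w tip exp [276.8 216.2] coil exp [276.8 271.8]
   clip [(array([278.5, 272.4]), 0.61), (array([272.6, 203. ]), 0.18)]
   leg_tip [(array([278. , 218.6]), 0.72)]
   nose [(array([275.8, 216.8]), 0.64)]
s tip exp [153.6 176.4] coil exp [143.7 148.9]
   clip [(array([145.3, 151.5]), 0.43)]
   leg_tip [(array([155.3, 176.5]), 0.56)]
   nose [(array([147.5, 173.5]), 0.54)]
t tip exp [377.5 189.2] coil exp [387.  181.8]
```

```bash
python3 - <<'E'
from h import *
np.set_printoptions(precision=1,suppress=True)
p=grab('wrist'); s=env.state(); pos=np.array(s['ee_pos']); R=Ro.from_euler('xyz',[180,0,s['ee_rot'][2]],degrees=True).as_matrix()
im=cv2.imread('pics/w8.png'); h=cv2.cvtColor(im,cv2.COLOR_BGR2HSV)
for l in spotter.trace(p,'clip')[:2]: print(l['box'],l['score'])
def P(x,y,z): # clip offset in tool axes, z down from coil centre
    return proj(p,pos+R@np.array([x,y,z-18.8]))
for a in (-4,-2,0,2,4):
    c,s_=np.cos(np.radians(a)),np.sin(np.radians(a))
    f=lambda x,z:P(x*c+z*s_,0,-x*s_+z*c)
    print(a,'tip',f(0,104),'nose',f(9,74),'flare',f(19,94),f(21,95))
m=spotter.trace(p,'clip')[0]['mask']
print(''.join(''.join('#' if m[r,c] else '.' for c in range(262,296))+' %d\n'%r for r in range(188,262,2)))
print(h[190:262:3,277].tolist())
print(h[190:262:3,284].tolist())
cv2.imwrite('pics/w8c.png',cv2.resize(im[180:280,227:327],None,fx=6,fy=6,interpolation=cv2.INTER_CUBIC))
E
```

```text
[279.4, 243.7, 22.9, 89.7] 0.88
[21.2, 160.8, 40.8, 43.4] 0.28
-4 tip [277.7 223.2] nose [277.7 222.8] flare [277.6 205.8] [277.6 203.4]
-2 tip [277.6 219.5] nose [277.7 220. ] flare [277.6 202.4] [277.6 199.9]
0 tip [277.6 215.8] nose [277.7 217.1] flare [277.6 199. ] [277.6 196.5]
2 tip [277.6 212.1] nose [277.7 214.3] flare [277.6 195.6] [277.6 193. ]
4 tip [277.6 208.4] nose [277.7 211.5] flare [277.6 192.2] [277.6 189.6]
.................................. 188
.................................. 190
.................................. 192
.................................. 194
.................................. 196
...............##................. 198
.............#####................ 200
.............#####................ 202
.............#####................ 204
.............#####................ 206
.............#####................ 208
.............#####................ 210
.............#####................ 212
............#######............... 214
............#######............... 216
............#######............... 218
............#######............... 220
.......
[... 831 characters left out ...]
, 104], [18, 198, 108], [17, 192, 105], [17, 191, 107], [17, 192, 105], [16, 187, 86], [16, 191, 108], [18, 194, 108], [17, 189, 108], [18, 198, 103], [18, 190, 106], [18, 200, 84], [18, 190, 79], [18, 193, 78], [18, 182, 77], [17, 182, 80], [18, 210, 74], [18, 198, 112], [19, 214, 88], [17, 193, 91], [18, 203, 94]]
[[15, 161, 225], [15, 163, 225], [16, 160, 223], [16, 162, 226], [16, 161, 227], [16, 159, 228], [16, 161, 226], [16, 162, 228], [15, 157, 229], [16, 160, 228], [16, 162, 228], [16, 162, 230], [16, 160, 230], [14, 182, 158], [15, 182, 165], [14, 179, 172], [14, 182, 161], [14, 180, 132], [14, 184, 111], [14, 183, 173], [17, 194, 88], [17, 206, 99], [19, 215, 101], [18, 199, 110]]
```

View pics/w8c.png

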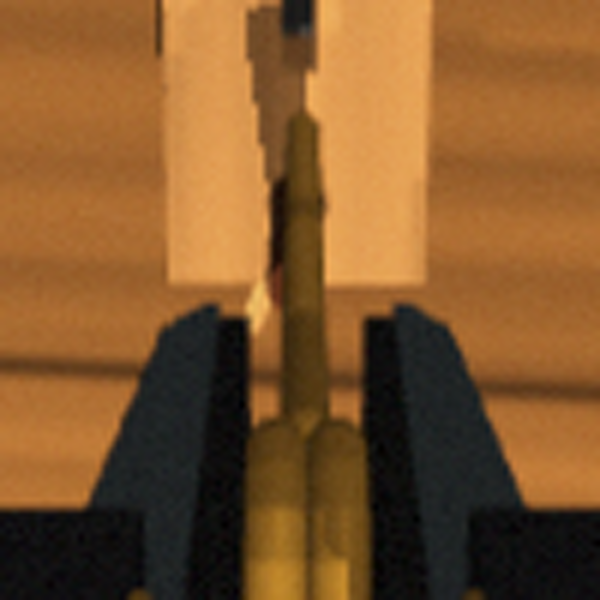

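The bow's end is at pixel (277.5,198.3), where about -0.5° of lean would put it, and the columns are centred. So the leg is upright to within about 1°. I'll carry it across at height.

Call:
apply_moves:
  delta_pos:
    - [0.02,0.2,0]
    - [0.05,0.5,0]
    - [0.08,0.8,0]
    - [0.1,1,0]
    - [0.1,1,0]
  rot:
    - [0,0,-0.03]
    - [0,0,-0.07]
    - [0,0,-0.1]
    - [0,0,-0.1]
    - [0,0,-0.1]
  hand: [0,0,0,0,0]

```text
time_s: 16.85
ee_pos: [521.0, -185.3, 269.1]
ee_rot: [-179.9, -0.0, -5.3]
force: [-0.3, 0.2, -1.8]
gripper_width: 11.7
gripper_force: 30.0
```

Call:
apply_moves:
  delta_pos:
    - [0.02,0.2,0]
    - [0.05,0.5,0]
    - [0.08,0.8,0]
    - [0.1,1,0]
    - [0.1,1,0]
  rot:
    - [0,0,0]
    - [0,0,0]
    - [0,0,0]
    - [0,0,0]
    - [0,0,0]
  hand: [0,0,0,0,0]

```text
time_s: 17.27
ee_pos: [533.2, -66.1, 268.9]
ee_rot: [-179.9, -0.0, -5.3]
force: [-0.2, 0.2, -0.8]
gripper_width: 11.5
gripper_force: 30.0
```

Call:
apply_moves:
  delta_pos:
    - [0.02,0.2,0]
    - [0.05,0.5,0]
    - [0.08,0.8,0]
    - [0.08,0.95,0]
    - [0.08,0.95,0]
    - [0.08,0.95,0]
  rot:
    - [0,0,0]
    - [0,0,0]
    - [0,0,0]
    - [0,0,0]
    - [0,0,0]
    - [0,0,0]
  hand: [0,0,0,0,0,0]

```text
time_s: 17.77
ee_pos: [542.7, 43.9, 268.7]
ee_rot: [179.9, -0.0, -5.4]
force: [0.6, 0.1, -1.4]
gripper_width: 12.0
gripper_force: 30.0
```

Call:
apply_moves:
  delta_pos:
    - [0,0.25,0]
    - [0,0.45,0]
    - [0,0.48,-0.1]
    - [0,0.48,-0.3]
    - [0,0.48,-0.48]
    - [0,0.48,-0.48]
    - [0,0.48,-0.48]
  rot:
    - [0,0,0]
    - [0,0,0]
    - [0,0,0]
    - [0,0,0]
    - [0,0,0]
    - [0,0,0]
    - [0,0,0]
  hand: [0,0,0,0,0,0,0]

```text
time_s: 18.35
ee_pos: [542.3, 100.3, 210.6]
ee_rot: [179.9, 0.1, -5.6]
force: [-0.5, -0.6, -0.7]
gripper_width: 11.8
gripper_force: 30.0
```

```bash
python3 - <<'E'
from h import *
np.set_printoptions(precision=1,suppress=True)
p=grab('wrist','w9.png'); s=env.state(); print(s['ee_pos'],s['ee_rot'],s['force'],s['time_s'])
r=spotter.landmark_of(p,'hole_home'); print([(a['position'],a['score']) for a in r[:2]]); print('exp hole',proj(p,[542.0,101.4,100]),'mouth',proj(p,[542,101.4,112]),'tip',proj(p,np.array(s['ee_pos'])-[0,0,85.2]),'pin end axis',proj(p,[543.5,119,100]))
sc=grab('scene')
r=spotter.landmark_of(sc,'leg_tip'); print('leg_tip scene',[(a['position'],a['score']) for a in r[:2]],proj(sc,np.array(s['ee_pos'])-[0,0,85.2]),'mouth',proj(sc,[542,101.4,112]))
# pin rows in wrist image: grey segmentation beyond hole
h=cv2.cvtColor(p['pixels'],cv2.COLOR_RGB2HSV)
for c in (252,256,260,264,268,272,284,288,292): print(c,''.join('g' if h[r,c,1]<75 else ('y' if 15<=h[r,c,0]<=20 and h[r,c,1]>180 else '.') for r in range(180,262)))
E
```

```text
[543.2 100.7 211.9] [180.   -0.1  -5.6] [-0.1  0.6 -2. ] 18.4
[([276.8, 210.2], 0.88)]
exp hole [276.6 207.9] mouth [276.6 211.6] tip [277.2 215.2] pin end axis [259.2 208.2]
leg_tip scene [([303.1, 233.3], 0.67)] [302.9 237.9] mouth [303.1 240.6]
252 y..y.yy.yyyyyyy.y...........yy......y..y..y..yy.............gggggggggggggggggggggg
256 yy........y................................y...yy..y..gggggggggggggggggggggggggggg
260 .y..y.....y.y.y...gggggggggggggggggggggg........y...gggggggggggggggggggggggggggg.g
264 ...yyyy.y.yy......gggggggggggggggggggggg..y...........ggggggggg.gggggg...ggggggggg
268 .....y....yyyy....gggggggggggggggggggggg.................................yyyyyyyy.
272 ..................gggggggggggggggggggggg..y.yy...yyy........y...yy.y.yyyyyyyyyyyyy
284 ..................gggggggggggggggggggggg....ggggg.......y...y...y.....yyyyyyyyyyyy
288 ..................ggggggggggggggggggggggggggggggggggg................gg.g....y.yy.
292 .........ggggggggggggggggggggggggggggggggggggggg...gg.ggg.gggg.gggggg.gg.g.g.gggg.
```

Call:
apply_moves:
  delta_pos:
    - [-0.003,0.005,-0.03]
    - [-0.003,0.005,-0.06]
    - [-0.003,0.005,-0.09]
    - [-0.003,0.005,-0.11]
    - [-0.003,0.005,-0.11]
  rot:
    - [0,0,0]
    - [0,0,0]
    - [0,0,0]
    - [0,0,0]
    - [0,0,0]
  hand: [0,0,0,0,0]

```text
time_s: 18.97
ee_pos: [541.6, 102.5, 197.1]
ee_rot: [180.0, 0.1, -5.5]
force: [-0.3, -0.9, -1.3]
gripper_width: 12.2
gripper_force: 30.0
```

Call:
apply_moves:
  delta_pos:
    - [0,0,-0.01]
    - [0,0,-0.02]
    - [0,0,-0.03]
    - [0,0,-0.03]
  rot:
    - [0,0,0]
    - [0,0,0]
    - [0,0,0]
    - [0,0,0]
  hand: [0,0,0,0]

```text
time_s: 19.3
ee_pos: [542.5, 102.4, 194.2]
ee_rot: [180.0, -0.1, -5.5]
force: [1.2, -1.5, -1.0]
gripper_width: 11.8
gripper_force: 30.0
```

Call:
apply_moves:
  delta_pos:
    - [0,0,-0.01]
    - [0,0,-0.02]
    - [0,0,-0.03]
    - [0,0,-0.03]
  rot:
    - [0,0,0]
    - [0,0,0]
    - [0,0,0]
    - [0,0,0]
  hand: [0,0,0,0]

```text
time_s: 19.63
ee_pos: [542.4, 102.5, 190.5]
ee_rot: [180.0, -0.0, -5.5]
force: [1.8, -1.2, -2.4]
gripper_width: 11.8
gripper_force: 30.0
```

Call:
apply_moves:
  delta_pos:
    - [0,0,-0.01]
    - [0,0,-0.02]
    - [0,0,-0.03]
    - [0,0,-0.03]
  rot:
    - [0,0,0]
    - [0,0,0]
    - [0,0,0]
    - [0,0,0]
  hand: [0,0,0,0]

```text
time_s: 19.97
ee_pos: [542.3, 102.5, 186.9]
ee_rot: [180.0, -0.0, -5.5]
force: [1.2, -2.1, -1.5]
gripper_width: 11.9
gripper_force: 30.0
```

The leg is 10 mm into the hole with only light wall contact. I'll ease y back a little and continue.

Call:
apply_moves:
  delta_pos:
    - [0.003,-0.007,-0.01]
    - [0.003,-0.007,-0.025]
    - [0.003,-0.007,-0.04]
    - [0.003,-0.007,-0.06]
    - [0.003,-0.007,-0.06]
  rot:
    - [0,0,0]
    - [0,0,0]
    - [0,0,0]
    - [0,0,0]
    - [0,0,0]
  hand: [0,0,0,0,0]

```text
time_s: 20.38
ee_pos: [542.3, 102.0, 179.3]
ee_rot: [-180.0, 0.0, -5.5]
force: [1.7, 0.2, -2.0]
gripper_width: 11.7
gripper_force: 30.0
```

Call:
apply_moves:
  delta_pos:
    - [0,0,-0.015]
    - [0,0,-0.03]
    - [0,0,-0.045]
    - [0,0,-0.06]
    - [0,0,-0.06]
  rot:
    - [0,0,0]
    - [0,0,0]
    - [0,0,0]
    - [0,0,0]
    - [0,0,0]
  hand: [0,0,0,0,0]

```text
time_s: 20.8
ee_pos: [542.3, 101.8, 172.3]
ee_rot: [180.0, 0.0, -5.5]
force: [1.9, 0.1, -0.8]
gripper_width: 11.9
gripper_force: 30.0
```

Call:
apply_moves:
  delta_pos:
    - [0.004,0,-0.015]
    - [0.004,0,-0.03]
    - [0.004,0,-0.045]
    - [0.004,0,-0.06]
    - [0.004,0,-0.06]
  rot:
    - [0,0,0]
    - [0,0,0]
    - [0,0,0]
    - [0,0,0]
    - [0,0,0]
  hand: [0,0,0,0,0]

```text
time_s: 21.22
ee_pos: [544.0, 101.8, 165.7]
ee_rot: [-180.0, -0.1, -5.5]
force: [3.9, -0.3, 1.4]
gripper_width: 11.9
gripper_force: 30.0
```

Call:
apply_moves:
  delta_pos:
    - [0,0,-0.01]
    - [0,0,-0.02]
    - [0,0,-0.03]
    - [0,0,-0.03]
  rot:
    - [0,0,0]
    - [0,0,0]
    - [0,0,0]
    - [0,0,0]
  hand: [0,0,0,0]

```text
time_s: 21.55
ee_pos: [543.4, 101.8, 161.7]
ee_rot: [-180.0, -0.1, -5.5]
force: [5.7, -0.3, -0.9]
gripper_width: 12.2
gripper_force: 30.0
```

Call:
apply_moves:
  delta_pos:
    - [0.005,0,-0.01]
    - [0.01,0,-0.02]
    - [0.01,0,-0.03]
    - [0.01,0,-0.03]
  rot:
    - [0,0,0]
    - [0,0,0]
    - [0,0,0]
    - [0,0,0]
  hand: [0,0,0,0]

```text
time_s: 21.88
ee_pos: [543.9, 101.9, 158.7]
ee_rot: [-180.0, 0.0, -5.5]
force: [2.9, -0.3, 3.5]
gripper_width: 11.3
gripper_force: 30.0
```

Call:
apply_moves:
  delta_pos:
    - [0,0,-0.01]
    - [0,0,-0.02]
    - [0,0,-0.03]
    - [0,0,-0.03]
  rot:
    - [0,0,0]
    - [0,0,0]
    - [0,0,0]
    - [0,0,0]
  hand: [0,0,0,0]

```text
time_s: 22.22
ee_pos: [543.7, 101.7, 153.4]
ee_rot: [180.0, 0.1, -5.5]
force: [4.3, -1.1, -6.4]
gripper_width: 11.7
gripper_force: 30.0
```

The force reversed to -6.4 N as the nose passed the pin's side, so the bow has sprung over. I'll continue to the seat.

Call:
apply_moves:
  delta_pos:
    - [0,0,-0.015]
    - [0,0,-0.03]
    - [0,0,-0.045]
    - [0,0,-0.055]
    - [0,0,-0.055]
  rot:
    - [0,0,0]
    - [0,0,0]
    - [0,0,0]
    - [0,0,0]
    - [0,0,0]
  hand: [0,0,0,0,0]

```text
time_s: 22.63
ee_pos: [543.1, 101.7, 147.2]
ee_rot: [180.0, 0.2, -5.5]
force: [1.7, -0.3, -4.3]
gripper_width: 11.9
gripper_force: 30.0
```

Call:
apply_moves:
  delta_pos:
    - [0,0,-0.008]
    - [0,0,-0.016]
    - [0,0,-0.024]
    - [0,0,-0.024]
  rot:
    - [0,0,0]
    - [0,0,0]
    - [0,0,0]
    - [0,0,0]
  hand: [0,0,0,0]

```text
time_s: 22.97
ee_pos: [543.3, 101.8, 144.9]
ee_rot: [180.0, 0.1, -5.5]
force: [0.3, -1.0, -1.0]
gripper_width: 11.7
gripper_force: 30.0
```

Call:
apply_moves:
  delta_pos:
    - [0,0,-0.008]
    - [0,0,-0.016]
    - [0,0,-0.016]
  rot:
    - [0,0,0]
    - [0,0,0]
    - [0,0,0]
  hand: [0,0,0]

```text
time_s: 23.22
ee_pos: [543.8, 101.8, 143.1]
ee_rot: [180.0, 0.0, -5.5]
force: [-0.7, 0.4, -1.0]
gripper_width: 12.1
gripper_force: 30.0
```

Call:
apply_moves:
  delta_pos:
    - [0,0,-0.008]
    - [0,0,-0.014]
    - [0,0,-0.014]
  rot:
    - [0,0,0]
    - [0,0,0]
    - [0,0,0]
  hand: [0,0,0]

```text
time_s: 23.47
ee_pos: [543.8, 101.8, 141.4]
ee_rot: [180.0, 0.0, -5.5]
force: [-0.3, 0.2, -0.7]
gripper_width: 12.2
gripper_force: 30.0
```

Call:
apply_moves:
  delta_pos:
    - [0,0,-0.006]
    - [0,0,-0.012]
    - [0,0,-0.012]
  rot:
    - [0,0,0]
    - [0,0,0]
    - [0,0,0]
  hand: [0,0,0]

```text
time_s: 23.72
ee_pos: [543.9, 101.8, 140.1]
ee_rot: [180.0, 0.0, -5.5]
force: [-1.5, 0.6, -0.1]
gripper_width: 12.1
gripper_force: 30.0
```

Call:
apply_moves:
  delta_pos:
    - [0,0,-0.006]
    - [0,0,-0.012]
    - [0,0,-0.012]
  rot:
    - [0,0,0]
    - [0,0,0]
    - [0,0,0]
  hand: [0,0,0]

```text
time_s: 23.97
ee_pos: [544.0, 101.9, 138.9]
ee_rot: [-180.0, 0.0, -5.5]
force: [-2.1, 0.2, 2.4]
gripper_width: 11.8
gripper_force: 30.0
```

The force is rising past the seat. I'll ease back a hair, release and go straight up.

Call:
apply_moves:
  delta_pos:
    - [0,0,0.01]
    - [0,0,0.01]
    - [0,0,0.01]
    - [0,0,0.01]
    - [0,0,0.01]
    - [0,0,0.01]
    - [0,0,0.01]
    - [0,0,0.01]
  rot:
    - [0,0,0]
    - [0,0,0]
    - [0,0,0]
    - [0,0,0]
    - [0,0,0]
    - [0,0,0]
    - [0,0,0]
    - [0,0,0]
  hand: [0,0.15,0.2,0.3,0.4,0.4,0.4,0.4]

```text
time_s: 24.63
ee_pos: [544.2, 101.8, 140.0]
ee_rot: [180.0, -0.0, -5.5]
force: [-0.2, -0.2, 0.4]
gripper_width: 36.6
gripper_force: 0.0
```

Call:
apply_moves:
  delta_pos:
    - [0,0,0.1]
    - [0,0,0.3]
    - [0,0,0.6]
    - [0,0,0.9]
    - [0,0,1]
    - [0,0,1]
  rot:
    - [0,0,0]
    - [0,0,0]
    - [0,0,0]
    - [0,0,0]
    - [0,0,0]
    - [0,0,0]
  hand: [0.4,0.4,0.4,0.4,0.4,0.4]

```text
time_s: 25.13
ee_pos: [546.2, 102.1, 264.2]
ee_rot: [-179.9, -0.5, -5.5]
force: [0.3, 0.4, -0.8]
gripper_width: 36.3
gripper_force: 0.0
```

Call:
apply_moves:
  delta_pos:
    - [-0.2,0,0.1]
    - [-0.5,0,0.1]
    - [-0.7,0.2,0.1]
    - [-0.7,0.3,0.1]
    - [-0.7,0.3,0.1]
    - [-0.7,0.3,0.1]
  rot:
    - [0,0,0]
    - [0,0,0]
    - [0,0,0]
    - [0,0,0]
    - [0,0,0]
    - [0,0,0]
  hand: [0.4,0.4,0.4,0.4,0.4,0.4]

```text
time_s: 25.63
ee_pos: [460.3, 138.0, 271.1]
ee_rot: [179.9, 0.0, -5.4]
force: [-0.8, 0.4, -0.2]
gripper_width: 36.6
gripper_force: 0.0
```

```bash
python3 - <<'E'
from h import *
np.set_printoptions(precision=1,suppress=True)
p=grab('wrist'); s=env.state(); sc=grab('scene'); print(s['ee_pos'],s['force'],s['time_s'],red(p))
O=np.array([542,101.4,100.]); L=[]
for n,q in(('w',p),('s',sc)):
    print(n,'exp origin',proj(q,O+[0,0,60]),'tip',proj(q,O-[0,0,44]),'nose',proj(q,O+[9,-.9,-14]))
    for k in('clip','leg_tip','nose'):
        r=spotter.landmark_of(q,k)
        if r: print('  ',k,[(np.array(a['position']),round(a['score'],2)) for a in r[:2]])
        if k=='clip' and r: L.append((q,r[0]['position']))
    print([ (t['box'],round(t['score'],2)) for t in spotter.trace(q,'clip')[:1]])
if len(L)==2: print(tri(L))
h=np.hstack([cv2.resize(p['pixels'][70:220,190:340],(390,390),interpolation=cv2.INTER_CUBIC),cv2.resize(sc['pixels'][195:285,255:345],(390,390),interpolation=cv2.INTER_CUBIC)])
cv2.imwrite('pics/end.png',h[:,:,::-1])
E
```

```text
[460.6 137.6 271.1] [-0.6 -0.4  0.4] 25.6833 [([398, 103, 13, 36, 334], array([403.8, 120.4])), ([100, 189, 31, 25, 583], array([114.8, 200.7]))]
w exp origin [308.6 120.5] tip [300.1 119.9] nose [302.3 111.9]
   clip [(array([308.9, 120.7]), 0.57)]
   leg_tip [(array([298.1, 121.6]), 0.76)]
   nose [(array([302. , 107.7]), 0.39)]
[([310.4, 115.6, 17.3, 28.7], 0.8)]
s exp origin [303.7 230.3] tip [302.3 251.8] nose [301.4 248.8]
   clip [(array([303.5, 232. ]), 0.49)]
   leg_tip [(array([303.6, 252.1]), 0.64)]
   nose [(array([302.2, 250.3]), 0.6)]
[([301.5, 242.3, 7.6, 26.2], 0.65)]
(array([541.6, 100.6, 151.4]), [0.3959862375093316, 0.395986237509298])
```

```bash
python3 - <<'E'
from h import *
p=grab('wrist'); s=env.state(); c=red(p)[0][1]
a=onz(p,c,105)
T=np.eye(4); T[:3,:3]=Ro.from_euler('xyz',[-180,0,-5.4],degrees=True).as_matrix(); T[:3,3]=[467.3,67.4,269.6]
M=np.linalg.inv(T@np.array(p['mount'])); q=dict(camera_matrix=p['camera_matrix'],R_=M[:3,:3],t_=M[:3,3])
b=onz(q,(339.3,132.9),105); print(a,b)
if abs(a[1]-b[1])<4: print(env.job_done())
E
```

```text
[531.09391386  -9.66561074 105.        ] [531.69144893  -7.93260937 105.        ]
the job is handed in; nothing more can be done
None
```

The locking pin is fully home, and the R-clip is through its hole with the bow sprung over the pin. I let go of the clip, and the final camera check put both where they should be. I handed the job in at about 26 s of the 70 s.

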